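# Winder cap off, whichever way its thread runs

## Task

On the bobbin winder, first put the speed lever to idle, which is straight up, and leave it there. Then unscrew the metal cap from the spindle on top of the bobbin: nobody knows whether its thread is left- or right-handed, so try gently one way and, if it does not give, the other, and never force it by twisting or pulling hard. Lift the cap at least 6 cm clear of the bobbin and finish while still holding it up in the gripper, level and still, touching nothing else; leave the other things on the table alone.

Things in the scene. Friction and masses are not known exactly. Their poses are not given: they have to be found in the camera images.
- lever (a joint): Angle of the winder's speed lever in rad, -0.8 to 0.8: 0 is straight up (idle), positive leans towards the winder's +x, negative towards its -x. It starts leaning to +x by 0.35 to 0.75. It moves lightly (about 1 N at the knob) and stays where it is left. Push the knob, or pinch it with no more than about 20 N: a hard pinch keeps it from pivoting in the fingers.
- lever_knob (a point): Centre of the round black knob, 26 mm diameter, at the top of the lever, 75 mm from the lever's pivot; the rod below it is 10 mm thick. Its axes turn with the lever: z along the rod away from the pivot, y along the hinge axis.
- lever_pivot (a point): Pivot point of the lever, 72 mm above the table; it hinges about the winder's y axis through this point. The black lever block below it is 60 mm (x) by 36 mm (y), its top 69 mm above the table.
- winder: Electric bobbin winder, fixed to the table: a white box 150 mm (x) by 290 mm (y) by 55 mm high, origin at the centre of its underside, z up. The lever stands on its +y half (75 mm along +y), the upright spindle with a wooden bobbin on its -y half (65 mm along -y). The bobbin's flanges are 80 mm across; the upper one's top is 110 mm above the table.
- spindle_seat (a point): Centre of the bobbin's top face, on the spindle's axis, 110 mm above the table, axes as the winder's. The cap's underside rests here; inside the cap the spindle rises 34 mm. The coarse quarter-turn thread is left- or right-handed, changes from start to start and cannot be seen. It has about 2 mm of axial play and 1.5 mm sideways; until unscrewed it holds the cap down.
- cap: Aluminium cap screwed on the spindle above the bobbin, 0.13 to 0.21 kg: twelve-sided, 56 mm across flats (58 mm over the corners), 44 mm high, hollow from below, a black dot on top. Origin at the centre of its underside, z up; one flat faces its +x, the others follow every 30 degrees. Seated at the start, its axes are the winder's.
- cap_top (a point): Centre of the cap's top, 44 mm above its underside. Turned the wrong way the cap stops dead after about 8 degrees; the right way it turns easily and comes straight off once turned 65 to 115 degrees (a quarter turn). Forcing means cap and spindle press on each other with over 150 N; with a 20 N grip, turned in small steps until the moment opposes by 0.4 N m, it stays far below.
- round_box: Bystander: round white ceramic box with a wooden lid, 110 mm diameter, 54 mm high, origin at the centre of its underside.
- cup: Bystander: green cup, 86 mm diameter, 100 mm high, origin at the centre of its underside.
- fox: Bystander: small ochre fox figurine, 52 mm across its foot, about 90 mm high, origin at the centre of its underside.
Mind the look-alikes: they are no part of the job. Of the things like the cap, leave any that is blue; of the rest the smaller one is meant.

How it is judged:
By the outcome, as a careful person would: the job done as asked, in the order asked, and still so for the second after the job is handed in, while the arm keeps its last pose, push and grip.
It also fails if it takes over 58 s, if anything falls off the work surface, if the arm or the gripper's body presses on something with over 40 N, if the wrist force passes 120 N, or if a joint passes its speed limit or range.

## Robot

A 7-joint arm with a two-finger parallel gripper is mounted at the origin on the work surface. World frame = base frame: x ahead of the robot, y to its left, z up, the work surface at z = 0. Lengths are in m, angles in rad, forces in N, time in s.
With the tool pointing down it reaches from about 0.4 to 0.85 m from the base axis. Payload 10.4 kg.
Tool frame: the origin (TCP) lies on the centre line of the jaws, within the pads' length; the fingertips stand 11 mm ahead of it and the grasp point (between the pads) lies 8 mm behind it (manip.finger_overhang is the distance from the TCP to the fingertips, in m); z points along the fingers, y is the line along which they close (so a half turn about z gives the same grasp; the last joint's range is limited). The gripper opens to 85 mm and grips with 20 to 120 N. Pads are 22 mm wide; open, the fingers measure 114 mm over their backs; the gripper's body (76 mm by 85 mm) begins 54 mm behind the grasp point. The pads swing forward as they close: fully open they stand 13 mm farther back than shut.
Start: joints at [1.236, 0.332, -0.065, 1.46, 0.022, 1.35, -0.088], TCP at [0.192, -0.595, 0.242] pointing down, gripper open.
Joint ranges: [-2.6, 2.6], [-0.5, 2.12], [-1.47, 1.34], [0.16, 2.42], [-1.27, 4.41], [0.06, 2.06], [-2.6, 2.6]. Speed limits (rad/s): [2.22, 2.22, 2.79, 2.79, 3.14, 3.14, 3.14].

## Interface

Orientations are given as a unit quaternion [x, y, z, w].
In Python, from workcell import manip, imaging, workorder gives the robot as it stands.
- The arm moves only by the tool jog_arm, never from a script. Its argument "deltas" is a list of rows, each an object with "gripper": the opening, from 0 (shut) to 1 (fully open); "offset": the shift along the tool's x, y, z in m, a list of three; "rotation": the turn, a rotation vector about the tool's x, y, z in degrees, a list of three. In form: [{"gripper": gripper, "offset": [tx, ty, tz], "rotation": [ax, ay, az]}, ...]. A call has 1 to 20 rows; each row shifts and turns the commanded pose from where the row before left it, along the tool's axes as they then stand; what a row does not reach is not made up. A row lasts 1/10 s, in which the tool goes at most 50 mm and 8.59 degrees, less where a joint would pass 70% of its speed; a pose out of reach is approached as far as the arm can. A call with a gripper value outside its range is refused whole. The fingers move at their own pace and stop on an object; "newtons" is the grip in N (left out, the last holds). Time passes only in rows, so rows that do not move let the fingers close. It gives the time, the measured TCP pose, the force, the opening and the grip force at its end, in the units of the state.
- manip.get_obs(): the state, without advancing time (a new reading comes with each control period).
- imaging.camera(name): name is "scene" or "top" or "wrist"; returns the picture (420x560x3 uint8, blue, green, red); there is no depth.
- imaging.camera_model(name): a dict with "camera_matrix" (3x3 intrinsics, pixels), "k1" (the pictures are not rectified: a ray, as slopes to the right and down, at radius r is drawn at 1 + k1 r^2 times it, then the intrinsics apply), "world_to_cam" (4x4, takes a point from world to camera coordinates); the wrist camera has in their place "hand_eye" (4x4, takes a point from camera to tool coordinates, whose origin is the TCP and whose axes are the flange's). Camera axes: x right, y up, looking along -z (the intrinsics and any distortion apply to the point x, -y, -z); pixel columns grow to the right and rows downward; lengths in m; the calibration is good to about 2 mm. A picture is of the moment at which its call begins: read the wrist's pose just before it. camera_model takes no time and is no camera call.
- workorder.hand_in(): hands the job in; it is judged then, once.
The state is a dict: "clock": time; "joint_pos": joint angles; "joint_velocities": joint speeds; "tau": joint torques, N m; "position": TCP position; "ee_rot": TCP orientation; "ft_force": force on the tool from outside, world axes, zero at the start; "torque": the same for the moment, N m; "grip_width": opening from 0.0 (shut) to 1.0 (fully open); "grasp_force": force on a finger pad.
Only numpy, scipy, OpenCV 4.12 (cv2) and the standard library are available. Lean on these libraries where they do the work, as an engineer would, in place of code of your own. Each camera call takes 0.05 s, during which the arm holds its last target. There are 200 camera calls.

## Working session

There is one attempt and no reset: what is moved stays moved. The work goes in short steps, Python scripts to look and compute and a tool call to move; the robot and the scene stay as the last step left them, time stands still between calls to the robot, and variables do not carry over. Pictures are saved under pics/ and viewed, at most 10 in all, crops included, and the job is handed in when it is done.

Besides the shell and the picture viewer there is one more tool, called as name(argument=value, ...), one argument or row to a line, values as JSON. jog_arm: Moves the arm, as the interface text tells. Its arguments: {"type":"object","properties":{"deltas":{"type":"array","items":{"type":"object","properties":{"gripper":{"type":"number"},"offset":{"type":"array","items":{"type":"number"}},"rotation":{"type":"array","items":{"type":"number"}}}}},"newtons":{"type":"number"}},"required":["deltas"]}

```bash
mkdir -p pics; ls; python3 - <<'E'
from workcell import manip, imaging
import cv2, numpy as np
o=manip.get_obs(); print({k:np.round(v,3) for k,v in o.items()})
for n in("scene","top"):
    im=imaging.camera(n); cv2.imwrite(f"pics/{n}0.png",im)
    m=imaging.camera_model(n); print(n,m)
print(imaging.camera_model("wrist"), manip.finger_overhang)
a=cv2.imread("pics/scene0.png");b=cv2.imread("pics/top0.png")
E
```

```text
pics
{'clock': np.float64(0.0), 'joint_pos': array([ 1.236,  0.333, -0.065,  1.461,  0.022,  1.35 , -0.088]), 'joint_velocities': array([-0.001,  0.001,  0.002, -0.001,  0.001, -0.001,  0.001]), 'tau': array([-1.0000e-03, -6.2544e+01,  4.9000e-02, -3.9162e+01,  1.6000e-02,
        1.0000e-02, -0.0000e+00]), 'position': array([ 0.192, -0.595,  0.242]), 'ee_rot': array([ 0.988,  0.155, -0.   , -0.001]), 'ft_force': array([-0.202, -0.098, -0.502]), 'torque': array([ 0.048, -0.062, -0.047]), 'grasp_force': np.float64(0.0), 'grip_width': np.float64(1.0)}
scene {'camera_matrix': array([[482.13719064,   0.        , 277.93832732],
       [  0.        , 482.13719064, 205.44714841],
       [  0.        ,   0.        ,   1.        ]]), 'k1': -0.15182525212854825, 'world_to_cam': array([[ 7.84448951e-01,  6.20193374e-01,  1.50154890e-04,
        -5.02044490e-01],
       [-3.89461120e-01,  4.92419792e-01,  7.78359033e-01,
         9.07578034e-02],
       [ 4.82659176e-01, -6.10641406e-01,  6.27819395e-01,
        -1.52929668e+00],
       [ 0.00000000e+00,  0.00000000e+00,  0.00000000e+00,
       
[... 446 characters left out ...]
46e-03,  9.85769318e-01,
        -1.14805995e+00],
       [ 0.00000000e+00,  0.00000000e+00,  0.00000000e+00,
         1.00000000e+00]])}
{'camera_matrix': array([[292.34274252,   0.        , 280.00050716],
       [  0.        , 292.34274252, 211.58716016],
       [  0.        ,   0.        ,   1.        ]]), 'k1': -0.0007810986665424762, 'hand_eye': array([[ 9.29431213e-04,  9.65340529e-01,  2.60991952e-01,
         6.71410576e-02],
       [ 9.99999538e-01, -9.61689871e-04, -4.10960448e-06,
         2.57323600e-04],
       [ 2.47026149e-04,  2.60991835e-01, -9.65340977e-01,
        -1.32267739e-01],
       [ 0.00000000e+00,  0.00000000e+00,  0.00000000e+00,
         1.00000000e+00]])} 0.011
```

View pics/scene0.png

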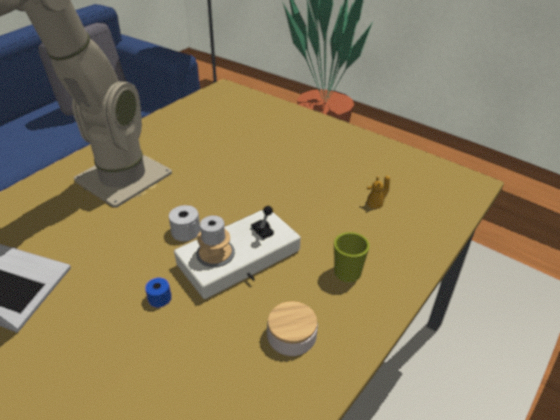

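View pics/top0.png

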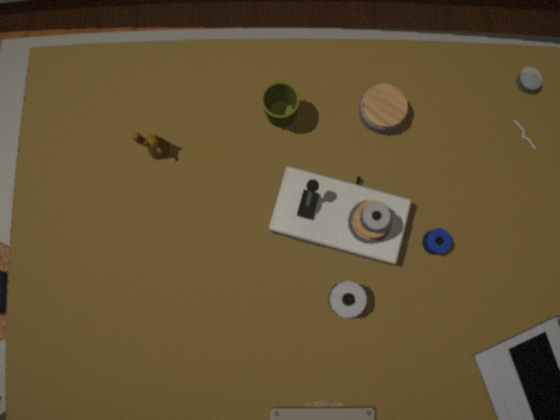

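The top view shows the grey cap on the bobbin at (375,216) with its black dot. The look-alikes are the blue cap at (438,242) and a larger grey cap on the table at (348,300). The lever knob is at (312,185), leaning towards +x. I choose the cap at (375,216), because it is the smaller grey one and sits on the spindle.

```bash
cat > h.py <<'E'
import numpy as np, cv2
from workcell import imaging
from scipy.spatial.transform import Rotation as R
def ray(n,uv,obs=None):
    m=imaging.camera_model(n);K=m["camera_matrix"];k=m["k1"]
    d=cv2.undistortPoints(np.array([[uv]],float),K,np.array([k,0,0,0,0]))[0,0]
    v=np.array([d[0],-d[1],-1.])
    if n=="wrist":
        T=np.eye(4);T[:3,:3]=R.from_quat(obs["ee_rot"]).as_matrix();T[:3,3]=obs["position"];C=T@m["hand_eye"]
    else: C=np.linalg.inv(m["world_to_cam"])
    v=C[:3,:3]@v; return C[:3,3],v/np.linalg.norm(v)
def onz(n,uv,z,obs=None):
    c,v=ray(n,uv,obs);return c+v*(z-c[2])/v[2]
def tri(r1,r2):
    (a,u),(b,v)=r1,r2
    s=np.linalg.lstsq(np.c_[u,-v],b-a,rcond=None)[0]
    p,q=a+u*s[0],b+v*s[1];return (p+q)/2,np.linalg.norm(p-q)
def blobs(mask,x0,y0,x1,y1,amin=15):
    z=np.zeros_like(mask);z[y0:y1,x0:x1]=mask[y0:y1,x0:x1]
    n,l,s,c=cv2.connectedComponentsWithStats(z);return [(s[i,4],c[i].round(1),s[i,:4]) for i in range(1,n) if s[i,4]>=amin]
E
python3 - <<'E'
from h import *
t=cv2.imread("pics/top0.png");s=cv2.imread("pics/scene0.png")
ht=cv2.cvtColor(t,cv2.COLOR_BGR2HSV);hs=cv2.cvtColor(s,cv2.COLOR_BGR2HSV)
dk=lambda h:(h[...,2]<55).astype(np.uint8)
bt=blobs(dk(ht),365,205,390,230,5);bs=blobs(dk(hs),200,214,225,232,5);print("dot",bt,bs)
kt=blobs(dk(ht),295,172,330,225);ks=blobs(dk(hs),250,200,280,245);print("lev",kt,ks)
W=((ht[...,1]<60)&(ht[...,2]>140)).astype(np.uint8)
for a,c,b in blobs(W,260,160,420,270,500):print("W",a,c,b)
z=np.zeros_like(W);z[160:270,260:420]=W[160:270,260:420]
cs=max(cv2.findContours(z,cv2.RETR_EXTERNAL,cv2.CHAIN_APPROX_NONE)[0],key=cv2.contourArea)
pts=np.array([onz("top",p,0.055)[:2] for p in cs[:,0]],np.float32)
r=cv2.minAreaRect(pts);print("rect",r)
print("dot tri",tri(ray("top",bt[0][1]),ray("scene",bs[0][1])),onz("top",bt[0][1],.154))
A=cv2.resize(t[160:270,260:420],None,fx=4.,fy=4.,interpolation=cv2.INTER_CUBIC)
B=cv2.resize(s[190:300,165:310],None,fx=4,fy=4,interpolation=cv2.INTER_CUBIC)
cv2.imwrite("pics/cropA.png",A[:, :640]);cv2.imwrite("pics/cropB.png",B)
E
```

```text
dot [(np.int32(48), array([376.3, 215.1]), array([373, 212,   8,   8], dtype=int32))] [(np.int32(8), array([211.5, 222.5]), array([210, 222,   4,   2], dtype=int32))]
lev [(np.int32(439), array([308.9, 201. ]), array([298, 181,  21,  38], dtype=int32))] [(np.int32(46), array([267.5, 210.2]), array([264, 207,   8,   8], dtype=int32)), (np.int32(187), array([262. , 229.5]), array([252, 221,  21,  17], dtype=int32))]
W 5373 [332.  213.8] [270 168 139  94]
rect ((0.5403119325637817, -0.03727659583091736), (0.2829853296279907, 0.1420765519142151), 74.43956756591797)
dot tri (array([ 0.52298136, -0.10095851,  0.15806608]), np.float64(0.0002437220888255569)) [ 0.52347789 -0.101701    0.154     ]
```

View pics/cropA.png

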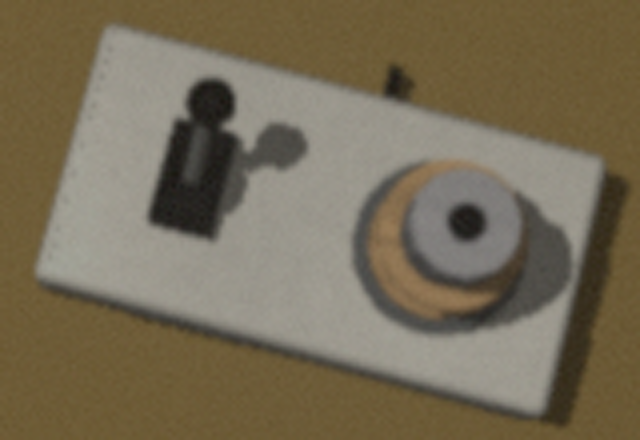

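```bash
python3 - <<'E'
from h import *
k,e=tri(ray("top",(312.75,185.5)),ray("scene",(267.5,210.2)));print("knob",k,e)
y=np.deg2rad(-15.56);xw=np.array([np.cos(y),np.sin(y)]);yw=np.array([-xw[1],xw[0]])
c=np.array([.5403,-.0373]);piv=c+.075*yw;sp=c-.065*yw;print("piv",piv,"sp",sp)
d=k[:2]-piv;print("knob rel",d@xw,d@yw,"angles",np.arcsin(d@xw/.075),np.arccos((k[2]-.072)/.075))
print(R.from_matrix(np.c_[np.r_[-yw*-1*1,0]*-1,np.r_[xw,0],[0,0,-1]]).as_quat(), "det", np.linalg.det(np.c_[np.r_[-yw,0],np.r_[xw,0],[0,0,-1]]),np.linalg.det(np.c_[np.r_[yw,0],np.r_[xw,0],[0,0,-1]]))
from workcell import manip
o=manip.get_obs();M=R.from_quat(o["ee_rot"]).as_matrix();print(M.round(3))
T=np.r_[k[:2],.24]-o["position"];print("tool delta",M.T@T)
E
```

```text
knob [0.58610993 0.02589829 0.14527656] 0.0016864529509740937
piv [0.56041855 0.03495126] sp [ 0.52286392 -0.09991775]
knob rel 0.02717822508604759 -0.0018295342844956953 angles 0.3708162616626959 0.2147918999604883Traceback (most recent call last):
  File "<stdin>", line 6, in <module>
  File "scipy/spatial/transform/_rotation.pyx", line 1143, in scipy.spatial.transform._rotation.Rotation.from_matrix
ValueError: Non-positive determinant (left-handed or null coordinate frame) in rotation matrix 0: [[-0.26824734  0.96335007  0.        ]
 [-0.96335007 -0.26824734  0.        ]
 [-0.          0.         -1.        ]].
```

The knob is at (0.586, 0.026, 0.145), so the lever leans about +0.37 rad. The cap dot agrees with the spindle position from the box to within 2 mm. I'll move above the knob.

jog_arm(
  deltas=[
    {"gripper":1,"offset":[0.0283,-0.0235,0],"rotation":[0,0,0]},
    {"gripper":0.6,"offset":[0.0283,-0.0235,0],"rotation":[0,0,0]},
    {"gripper":0.6,"offset":[0.0283,-0.0235,0],"rotation":[0,0,0]},
    {"gripper":0.6,"offset":[0.0283,-0.0235,0],"rotation":[0,0,0]},
    {"gripper":0.6,"offset":[0.0283,-0.0235,0],"rotation":[0,0,0]},
    {"gripper":0.6,"offset":[0.0283,-0.0235,0],"rotation":[0,0,0]},
    {"gripper":0.6,"offset":[0.0283,-0.0235,0],"rotation":[0,0,0]},
    {"gripper":0.6,"offset":[0.0283,-0.0235,0],"rotation":[0,0,0]},
    {"gripper":0.6,"offset":[0.0283,-0.0235,0],"rotation":[0,0,0]},
    {"gripper":0.6,"offset":[0.0283,-0.0235,0],"rotation":[0,0,0]},
    {"gripper":0.6,"offset":[0.0283,-0.0235,0],"rotation":[0,0,0]},
    {"gripper":0.6,"offset":[0.0283,-0.0235,0],"rotation":[0,0,0]},
    {"gripper":0.6,"offset":[0.0283,-0.0235,0],"rotation":[0,0,0]},
    {"gripper":0.6,"offset":[0.0283,-0.0235,0],"rotation":[0,0,0]},
    {"gripper":0.6,"offset":[0.0283,-0.0235,0],"rotation":[0,0,0]},
    {"gripper":0.6,"offset":[0.0283,-0.0235,0],"rotation":[0,0,0]},
    {"gripper":0.6,"offset":[0.0283,-0.0235,0],"rotation":[0,0,0]},
    {"gripper":0.6,"offset":[0.0283,-0.0235,0],"rotation":[0,0,0]},
    {"gripper":0.6,"offset":[0.0283,-0.0235,0],"rotation":[0,0,0]},
    {"gripper":0.6,"offset":[0.0283,-0.0235,0],"rotation":[0,0,0]},
  ],
  newtons=20,
)

```text
clock: 2.1
position: [0.5868, 0.0272, 0.242]
ee_rot: [0.988, 0.155, -0.0, 0.0]
ft_force: [-0.1, -0.7, -1.3]
grip_width: 0.603
grasp_force: 0.0
```

jog_arm(
  deltas=[
    {"gripper":0.6,"offset":[0,0,0],"rotation":[0,0,-7.1]},
    {"gripper":0.6,"offset":[0,0,0],"rotation":[0,0,-7.1]},
    {"gripper":0.6,"offset":[0,0,0],"rotation":[0,0,-7.1]},
    {"gripper":0.6,"offset":[0,0,0],"rotation":[0,0,-7.1]},
    {"gripper":0.6,"offset":[0,0,0],"rotation":[0,0,-7.1]},
    {"gripper":0.6,"offset":[0,0,0],"rotation":[0,0,-7.1]},
    {"gripper":0.6,"offset":[0,0,0],"rotation":[0,0,-7.1]},
    {"gripper":0.6,"offset":[0,0,0],"rotation":[0,0,-7.1]},
    {"gripper":0.6,"offset":[0,0,0],"rotation":[0,0,0]},
    {"gripper":0.6,"offset":[0,0,0],"rotation":[0,0,0]},
  ],
)

```text
clock: 3.1
position: [0.5862, 0.026, 0.242]
ee_rot: [0.796, 0.605, -0.0, -0.0]
ft_force: [0.2, 0.4, -0.2]
grip_width: 0.603
grasp_force: 0.0
```

```bash
python3 - <<'E'
from h import *
from workcell import manip
o=manip.get_obs();im=imaging.camera("wrist");cv2.imwrite("pics/w1.png",im)
np.save("o1.npy",o,allow_pickle=True);print({k:np.round(v,4) for k,v in o.items() if k!="tau"})
print(R.from_quat(o["ee_rot"]).as_matrix().round(3))
E
```

```text
{'clock': np.float64(3.1), 'joint_pos': array([ 0.4977,  0.3425, -0.772 ,  1.5345,  0.2416,  1.3634, -0.5667]), 'joint_velocities': array([-0.0066, -0.0029,  0.0024, -0.0005,  0.0002, -0.0011, -0.0047]), 'position': array([0.5862, 0.026 , 0.242 ]), 'ee_rot': array([ 7.963e-01,  6.049e-01, -2.000e-04, -2.000e-04]), 'ft_force': array([ 0.2127,  0.3605, -0.2203]), 'torque': array([-0.0384, -0.0145,  0.0423]), 'grasp_force': np.float64(0.0), 'grip_width': np.float64(0.6034)}
[[ 0.268  0.963 -0.   ]
 [ 0.963 -0.268  0.   ]
 [-0.    -0.    -1.   ]]
```

View pics/w1.png

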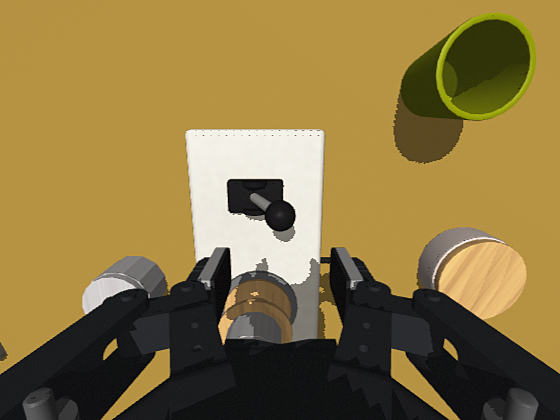

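The wrist view shows the knob at (280,215), the box's far corners at (187,130) and (324,130), and the lever block at (228–283,180–213). The tool is aligned with the winder.

```bash
python3 - <<'E'
from h import *
o=np.load("o1.npy",allow_pickle=True).item()
k=onz("wrist",(280.5,215.5),.142,o);print("knob",k)
a,b=onz("wrist",(187,130),.055,o),onz("wrist",(324,130),.055,o);d=b-a
print(a,b,np.linalg.norm(d),np.rad2deg(np.arctan2(d[1],d[0])))
y=np.deg2rad(-15.56);xw=np.array([np.cos(y),np.sin(y)]);yw=np.array([-xw[1],xw[0]])
print("pivot from wrist",((a+b)/2)[:2]-.07*yw)
b1,b2=onz("wrist",(228,179.5),.069,o),onz("wrist",(283,179.5),.069,o);print("block",(b1+b2)/2,np.linalg.norm(b1-b2),((b1+b2)/2)[:2]-.018*yw)
p=np.array([.5604,.0350]);dd=k[:2]-p;print(dd@xw,dd@yw)
M=R.from_quat(o["ee_rot"]).as_matrix()
print("knob-TCP in tool",M.T@(k-o["position"]))
E
```

```text
knob [0.58772589 0.02583247 0.142     ]
[0.51128935 0.11840469 0.055     ] [0.65021791 0.07987366 0.055     ] 0.1441727633039433 -15.501047045663846
pivot from wrist [0.56197632 0.03170467]
block [0.56740036 0.05072355 0.069     ] 0.05779441270250989 [0.56257191 0.03338325]
0.02878355873051747 -0.0015014409625362748
knob-TCP in tool [0.00028112 0.00160084 0.10003903]
```

jog_arm(
  deltas=[
    {"gripper":0.6,"offset":[0,0.001,0.02],"rotation":[0,0,0]},
    {"gripper":0.6,"offset":[0,0,0.03],"rotation":[0,0,0]},
    {"gripper":0.6,"offset":[0,0,0.03],"rotation":[0,0,0]},
    {"gripper":0.6,"offset":[0,0,0.02],"rotation":[0,0,0]},
    {"gripper":0.6,"offset":[0,0,0.01],"rotation":[0,0,0]},
    {"gripper":0.45,"offset":[0,0,0],"rotation":[0,0,0]},
    {"gripper":0.45,"offset":[0,0,0],"rotation":[0,0,0]},
    {"gripper":0.45,"offset":[0,-0.005,-0.002],"rotation":[0,0,0]},
    {"gripper":0.45,"offset":[0,-0.005,-0.001],"rotation":[0,0,0]},
    {"gripper":0.45,"offset":[0,-0.005,-0.001],"rotation":[0,0,0]},
    {"gripper":0.45,"offset":[0,-0.005,-0.001],"rotation":[0,0,0]},
    {"gripper":0.45,"offset":[0,-0.005,0],"rotation":[0,0,0]},
    {"gripper":0.45,"offset":[0,-0.002,0],"rotation":[0,0,0]},
    {"gripper":0.45,"offset":[0,0,0],"rotation":[0,0,0]},
    {"gripper":0.25,"offset":[0,0,0],"rotation":[0,0,0]},
    {"gripper":0.25,"offset":[0,0,0],"rotation":[0,0,0]},
    {"gripper":0.25,"offset":[0,0,0],"rotation":[0,0,0]},
    {"gripper":0.25,"offset":[0,0,0],"rotation":[0,0,0]},
  ],
  newtons=20,
)

```text
clock: 4.95
position: [0.5612, 0.0329, 0.1373]
ee_rot: [0.795, 0.606, -0.0, 0.0]
ft_force: [-0.5, -0.4, 2.3]
grip_width: 0.29
grasp_force: 19.5
```

```bash
python3 - <<'E'
from h import *
from workcell import manip
o=manip.get_obs();print({k:np.round(v,4) for k,v in o.items() if k in("position","ft_force","grasp_force","grip_width")})
y=np.deg2rad(-15.56);xw=np.array([np.cos(y),np.sin(y)]);print("xw",o["position"][:2]@xw,"pivot .5305-.533")
E
```

```text
{'position': array([0.5612, 0.0329, 0.1373]), 'ft_force': array([-0.5357, -0.4064,  2.2679]), 'grasp_force': np.float64(19.4893), 'grip_width': np.float64(0.2904)}
xw 0.5318476381183422 pivot .5305-.533
```

Pinched on the knob, in the middle of the pivot estimates. I'll release, rise and check.

jog_arm(
  deltas=[
    {"gripper":0.5,"offset":[0,0,0],"rotation":[0,0,0]},
    {"gripper":0.5,"offset":[0,0,0],"rotation":[0,0,0]},
    {"gripper":0.5,"offset":[0,0,0],"rotation":[0,0,0]},
    {"gripper":0.5,"offset":[0,0,-0.02],"rotation":[0,0,0]},
    {"gripper":0.5,"offset":[0,0,-0.04],"rotation":[0,0,0]},
    {"gripper":1,"offset":[0,0,-0.04],"rotation":[0,0,0]},
    {"gripper":1,"offset":[0,0,0],"rotation":[0,0,0]},
    {"gripper":1,"offset":[0,0,0],"rotation":[0,0,0]},
  ],
)

```text
clock: 5.75
position: [0.5616, 0.033, 0.2379]
ee_rot: [0.795, 0.606, 0.001, 0.001]
ft_force: [-0.0, 0.2, -0.8]
grip_width: 0.978
grasp_force: 0.0
```

```bash
python3 - <<'E'
from h import *
from workcell import manip
o=manip.get_obs();im=imaging.camera("wrist");s=imaging.camera("scene")
np.save("o2.npy",o,allow_pickle=True);print({k:np.round(v,4) for k,v in o.items() if k in("position","ft_force","grip_width")})
A=cv2.resize(im[100:300,170:340],None,fx=2.5,fy=2.5);B=cv2.resize(s[190:260,225:295],None,fx=5,fy=5)
C=np.zeros((500,425+350,3),np.uint8);C[:,:425]=A;C[:350,425:]=B;cv2.imwrite("pics/w2.png",C);cv2.imwrite("pics/w2full.png",im);cv2.imwrite("pics/s2.png",s)
E
```

```text
{'position': array([0.5616, 0.033 , 0.2379]), 'ft_force': array([-0.0462,  0.1683, -0.8353]), 'grip_width': np.float64(0.978)}
```

View pics/w2.png

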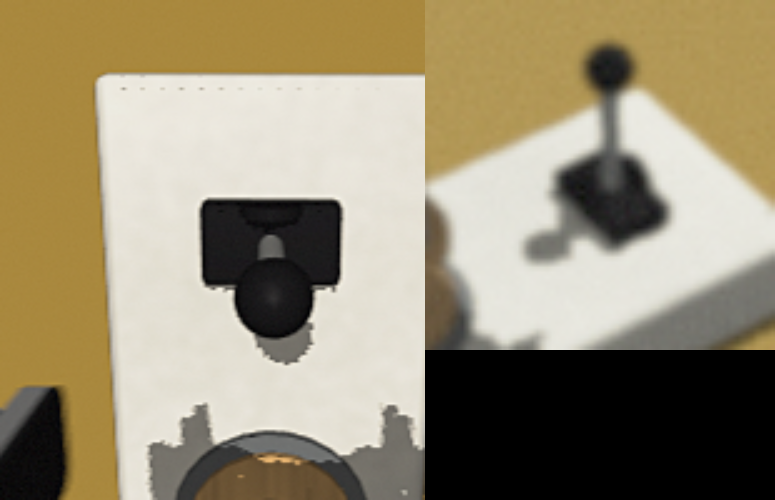

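In the wrist crop the knob's column is 274 and the block centre's is 271, about 1 mm or 0.02 rad apart, so the lever is upright. The scene crop also shows it vertical. Next, the cap.

jog_arm(
  deltas=[
    {"gripper":1,"offset":[-0.035,0,0],"rotation":[0,0,0]},
    {"gripper":1,"offset":[-0.035,0,0],"rotation":[0,0,0]},
    {"gripper":1,"offset":[-0.035,0,0],"rotation":[0,0,0]},
    {"gripper":1,"offset":[-0.034,0,0],"rotation":[0,0,0]},
    {"gripper":1,"offset":[0,0,0],"rotation":[0,0,0]},
    {"gripper":1,"offset":[0,0,0],"rotation":[0,0,0]},
    {"gripper":1,"offset":[0,0,0],"rotation":[0,0,0]},
  ],
)

```text
clock: 6.55
position: [0.5244, -0.0998, 0.2367]
ee_rot: [0.795, 0.607, -0.0, -0.001]
ft_force: [-0.4, 1.7, -0.3]
grip_width: 0.999
grasp_force: 0.0
```

```bash
python3 - <<'E'
from h import *
from workcell import manip
o=manip.get_obs();im=imaging.camera("wrist");np.save("o3.npy",o,allow_pickle=True)
print({k:np.round(v,4) for k,v in o.items() if k in("position","joint_pos","grip_width")})
g=cv2.cvtColor(im,cv2.COLOR_BGR2HSV)
bl=blobs((g[...,2]<60).astype(np.uint8),235,160,330,245,30);print(bl)
M=R.from_quat(o["ee_rot"]).as_matrix()
for a,c,b in bl:
    p=onz("wrist",c,.154,o);print(a,p,M.T@(p-o["position"]))
cv2.imwrite("pics/w3.png",cv2.resize(im[100:300,160:400],None,fx=2.5,fy=2.5))
E
```

```text
{'joint_pos': array([ 0.75  ,  0.2043, -0.7275,  1.6787,  0.1392,  1.3127, -0.2692]), 'position': array([ 0.5244, -0.0998,  0.2367]), 'grip_width': np.float64(0.9985)}
[(np.int32(480), array([278.4, 224.5]), array([266, 213,  25,  24], dtype=int32))]
480 [ 0.52376249 -0.10170046  0.154     ] [-2.01473194e-03 -3.02919369e-05  8.27161644e-02]
```

View pics/w3.png

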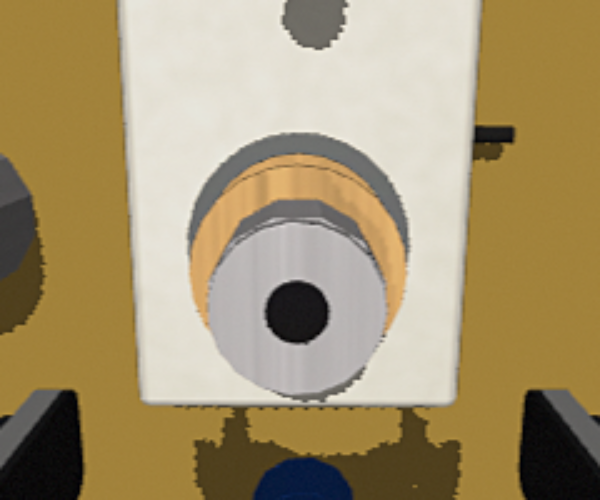

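The crop confirms the grey twelve-sided cap on the bobbin, with its dot at image (278,224), within 2 mm of the tool axis. I'll descend and grip at 20 N.

jog_arm(
  deltas=[
    {"gripper":1,"offset":[-0.002,0,0.02],"rotation":[0,0,0]},
    {"gripper":1,"offset":[0,0,0.03],"rotation":[0,0,0]},
    {"gripper":1,"offset":[0,0,0.03],"rotation":[0,0,0]},
    {"gripper":1,"offset":[0,0,0.02],"rotation":[0,0,0]},
    {"gripper":1,"offset":[0,0,0.011],"rotation":[0,0,0]},
    {"gripper":1,"offset":[0,0,0],"rotation":[0,0,0]},
    {"gripper":0.75,"offset":[0,0,0],"rotation":[0,0,0]},
    {"gripper":0.6,"offset":[0,0,0],"rotation":[0,0,0]},
    {"gripper":0.6,"offset":[0,0,0],"rotation":[0,0,0]},
    {"gripper":0.6,"offset":[0,0,0],"rotation":[0,0,0]},
  ],
  newtons=20,
)

```text
clock: 7.6
position: [0.524, -0.1028, 0.1276]
ee_rot: [0.795, 0.606, 0.0, 0.0]
ft_force: [-4.6, 1.9, 4.6]
grip_width: 0.654
grasp_force: 21.8
```

```bash
cat > st.py <<'E'
from workcell import manip
import numpy as np
o=manip.get_obs()
for k in("clock","position","ee_rot","ft_force","torque","grasp_force","grip_width","joint_pos"):print(k,np.round(o[k],3))
E
python3 st.py
```

```text
clock 7.6
position [ 0.524 -0.103  0.128]
ee_rot [0.795 0.606 0.    0.   ]
ft_force [-4.619  1.853  4.605]
torque [0.36  1.042 0.046]
grasp_force 21.787
grip_width 0.654
joint_pos [ 0.721  0.31  -0.705  1.81   0.224  1.102 -0.33 ]
```

jog_arm(
  deltas=[
    {"gripper":0.6,"offset":[0,-0.0005,0],"rotation":[0,0,2]},
    {"gripper":0.6,"offset":[0,0,0],"rotation":[0,0,2]},
    {"gripper":0.6,"offset":[0,0,0],"rotation":[0,0,2]},
    {"gripper":0.6,"offset":[0,0,0],"rotation":[0,0,0]},
  ],
)

```text
clock: 8.0
position: [0.5237, -0.1032, 0.1276]
ee_rot: [0.826, 0.564, 0.0, 0.001]
ft_force: [-3.7, -0.4, 6.5]
grip_width: 0.651
grasp_force: 21.8
```

```bash
python3 st.py
```

```text
clock 8.0
position [ 0.524 -0.103  0.128]
ee_rot [0.826 0.564 0.    0.001]
ft_force [-3.702 -0.372  6.529]
torque [-0.006  0.852 -0.023]
grasp_force 21.802
grip_width 0.651
joint_pos [ 0.708  0.305 -0.689  1.812  0.217  1.1   -0.431]
```

jog_arm(
  deltas=[
    {"gripper":0.6,"offset":[0,0,0],"rotation":[0,0,2]},
    {"gripper":0.6,"offset":[0,0,0],"rotation":[0,0,1]},
    {"gripper":0.6,"offset":[0,0,0],"rotation":[0,0,0]},
  ],
)

```text
clock: 8.3
position: [0.5237, -0.1032, 0.1276]
ee_rot: [0.84, 0.542, 0.0, 0.001]
ft_force: [-3.4, -0.8, 7.0]
grip_width: 0.654
grasp_force: 21.8
```

```bash
python3 st.py
```

```text
clock 8.3
position [ 0.524 -0.103  0.128]
ee_rot [0.84  0.542 0.    0.001]
ft_force [-3.354 -0.82   6.994]
torque [ 0.008  0.89  -0.047]
grasp_force 21.808
grip_width 0.654
joint_pos [ 0.702  0.303 -0.681  1.812  0.214  1.099 -0.48 ]
```

jog_arm(
  deltas=[
    {"gripper":0.6,"offset":[0,0,0],"rotation":[0,0,2]},
    {"gripper":0.6,"offset":[0,0,0],"rotation":[0,0,2]},
    {"gripper":0.6,"offset":[0,0,0],"rotation":[0,0,0]},
  ],
)

```text
clock: 8.6
position: [0.5237, -0.1032, 0.1276]
ee_rot: [0.859, 0.512, 0.0, 0.001]
ft_force: [-2.8, -1.2, 5.9]
grip_width: 0.652
grasp_force: 21.8
```

```bash
python3 st.py | grep -E "force|torq|width"
```

```text
ft_force [-2.821 -1.218  5.934]
torque [0.069 0.893 0.036]
grasp_force 21.781
grip_width 0.652
```

jog_arm(
  deltas=[
    {"gripper":0.6,"offset":[0,0,0],"rotation":[0,0,2]},
    {"gripper":0.6,"offset":[0,0,0],"rotation":[0,0,2]},
    {"gripper":0.6,"offset":[0,0,0],"rotation":[0,0,0]},
  ],
)

```text
clock: 8.9
position: [0.5239, -0.103, 0.1275]
ee_rot: [0.876, 0.482, 0.0, 0.001]
ft_force: [-2.8, -0.8, 5.9]
grip_width: 0.652
grasp_force: 22.6
```

```bash
python3 st.py| grep -E "force|torq|width|ee_rot"
```

```text
ee_rot [0.876 0.482 0.    0.001]
ft_force [-2.808 -0.83   5.882]
torque [-0.02   0.635  0.482]
grasp_force 22.582
grip_width 0.652
```

The moment rose to 0.48 N·m opposing, so this way is the stop. I'll turn back and try the other way.

jog_arm(
  deltas=[
    {"gripper":0.6,"offset":[0,0,0],"rotation":[0,0,-3]},
    {"gripper":0.6,"offset":[0,0,0],"rotation":[0,0,-3]},
    {"gripper":0.6,"offset":[0,0,0],"rotation":[0,0,-3]},
    {"gripper":0.6,"offset":[0,0,0],"rotation":[0,0,-3]},
    {"gripper":0.6,"offset":[0,0,0],"rotation":[0,0,-3]},
    {"gripper":0.6,"offset":[0,0,0],"rotation":[0,0,0]},
  ],
)

```text
clock: 9.5
position: [0.5241, -0.1023, 0.1275]
ee_rot: [0.805, 0.594, 0.001, 0.0]
ft_force: [-2.5, 1.9, 6.2]
grip_width: 0.653
grasp_force: 22.4
```

```bash
python3 st.py | grep -E "force|torq|width|posi"
```

```text
position [ 0.524 -0.102  0.128]
ft_force [-2.524  1.904  6.209]
torque [0.495 0.507 0.171]
grasp_force 22.354
grip_width 0.653
```

jog_arm(
  deltas=[
    {"gripper":0.6,"offset":[0,0,0],"rotation":[0,0,-2]},
    {"gripper":0.6,"offset":[0,0,0],"rotation":[0,0,-2]},
    {"gripper":0.6,"offset":[0,0,0],"rotation":[0,0,-2]},
    {"gripper":0.6,"offset":[0,0,0],"rotation":[0,0,0]},
  ],
)

```text
clock: 9.9
position: [0.5241, -0.1024, 0.1276]
ee_rot: [0.773, 0.635, 0.001, 0.001]
ft_force: [-2.6, 1.9, 5.9]
grip_width: 0.654
grasp_force: 22.3
```

```bash
python3 st.py| grep -E "force|torq|width|ee_rot"
```

```text
ee_rot [0.773 0.635 0.001 0.001]
ft_force [-2.576  1.866  5.882]
torque [0.459 0.507 0.128]
grasp_force 22.33
grip_width 0.654
```

jog_arm(
  deltas=[
    {"gripper":0.6,"offset":[0,0,0],"rotation":[0,0,-2]},
    {"gripper":0.6,"offset":[0,0,0],"rotation":[0,0,-2]},
    {"gripper":0.6,"offset":[0,0,0],"rotation":[0,0,-2]},
    {"gripper":0.6,"offset":[0,0,0],"rotation":[0,0,0]},
  ],
)

```text
clock: 10.3
position: [0.5242, -0.1025, 0.1275]
ee_rot: [0.738, 0.674, 0.001, 0.001]
ft_force: [-2.6, 1.6, 6.1]
grip_width: 0.65
grasp_force: 22.3
```

```bash
python3 st.py | grep -E "force|torq|width|posi"
```

```text
position [ 0.524 -0.102  0.128]
ft_force [-2.617  1.614  6.113]
torque [0.353 0.43  0.101]
grasp_force 22.317
grip_width 0.65
```

jog_arm(
  deltas=[
    {"gripper":0.6,"offset":[0,0,0],"rotation":[0,0,-2]},
    {"gripper":0.6,"offset":[0,0,0],"rotation":[0,0,-2]},
    {"gripper":0.6,"offset":[0,0,0],"rotation":[0,0,0]},
  ],
)

```text
clock: 10.6
position: [0.5242, -0.1025, 0.1276]
ee_rot: [0.714, 0.7, 0.001, 0.001]
ft_force: [-1.8, 1.6, 6.4]
grip_width: 0.655
grasp_force: 22.3
```

```bash
python3 st.py| grep -E "force|torq|width|ee_rot"
```

```text
ee_rot [0.714 0.7   0.001 0.001]
ft_force [-1.751  1.635  6.414]
torque [0.354 0.427 0.157]
grasp_force 22.31
grip_width 0.655
```

jog_arm(
  deltas=[
    {"gripper":0.6,"offset":[0,0,0],"rotation":[0,0,-2]},
    {"gripper":0.6,"offset":[0,0,0],"rotation":[0,0,-2]},
    {"gripper":0.6,"offset":[0,0,0],"rotation":[0,0,0]},
  ],
)

```text
clock: 10.9
position: [0.5242, -0.1025, 0.1276]
ee_rot: [0.69, 0.724, 0.001, 0.001]
ft_force: [-1.0, 1.7, 5.9]
grip_width: 0.652
grasp_force: 22.3
```

```bash
python3 st.py| grep -E "force|torq|width|ee_rot"; python3 -c "
from h import *
im=imaging.camera('wrist');cv2.imwrite('pics/w4.png',im)"
```

```text
ee_rot [0.69  0.724 0.001 0.001]
ft_force [-0.987  1.715  5.881]
torque [0.409 0.4   0.144]
grasp_force 22.291
grip_width 0.652
```

View pics/w4.png

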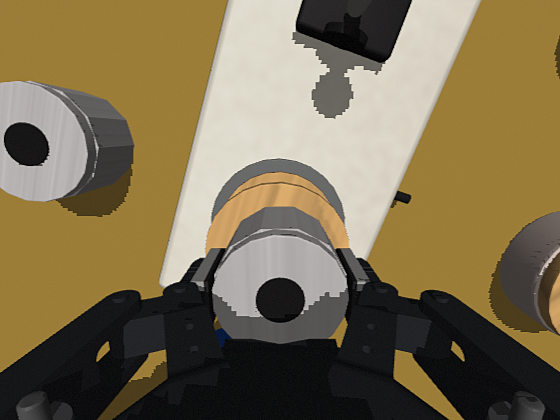

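The picture shows the cap's facet still squared to the pads, with the dot at (280,300), so the cap has followed through about 35° from the stop and this way turns freely. I'll continue.

jog_arm(
  deltas=[
    {"gripper":0.6,"offset":[0,0,0],"rotation":[0,0,-3]},
    {"gripper":0.6,"offset":[0,0,0],"rotation":[0,0,-3]},
    {"gripper":0.6,"offset":[0,0,0],"rotation":[0,0,-3]},
    {"gripper":0.6,"offset":[0,0,0],"rotation":[0,0,-3]},
    {"gripper":0.6,"offset":[0,0,0],"rotation":[0,0,-3]},
    {"gripper":0.6,"offset":[0,0,0],"rotation":[0,0,-3]},
    {"gripper":0.6,"offset":[0,0,0],"rotation":[0,0,-3]},
    {"gripper":0.6,"offset":[0,0,0],"rotation":[0,0,-3]},
    {"gripper":0.6,"offset":[0,0,0],"rotation":[0,0,0]},
  ],
)

```text
clock: 11.85
position: [0.5243, -0.1026, 0.1275]
ee_rot: [0.524, 0.852, 0.0, 0.001]
ft_force: [-1.3, 1.2, 5.6]
grip_width: 0.655
grasp_force: 22.3
```

```bash
python3 st.py| grep -E "force|torq|width|ee_rot|pos"
```

```text
position [ 0.524 -0.103  0.128]
ee_rot [0.524 0.852 0.    0.001]
ft_force [-1.254  1.17   5.568]
torque [0.3   0.272 0.095]
grasp_force 22.266
grip_width 0.655
joint_pos [ 0.817  0.339 -0.823  1.807  0.276  1.113  0.367]
```

jog_arm(
  deltas=[
    {"gripper":0.6,"offset":[0,0,0],"rotation":[0,0,-3]},
    {"gripper":0.6,"offset":[0,0,0],"rotation":[0,0,-3]},
    {"gripper":0.6,"offset":[0,0,0],"rotation":[0,0,-3]},
    {"gripper":0.6,"offset":[0,0,0],"rotation":[0,0,-3]},
    {"gripper":0.6,"offset":[0,0,0],"rotation":[0,0,-3]},
    {"gripper":0.6,"offset":[0,0,0],"rotation":[0,0,0]},
  ],
)

```text
clock: 12.45
position: [0.5244, -0.1027, 0.1276]
ee_rot: [0.408, 0.913, 0.0, 0.001]
ft_force: [-0.5, 1.1, 6.1]
grip_width: 0.655
grasp_force: 22.3
```

```bash
python3 st.py| grep -E "force|torq|width|ee_rot|pos"
```

```text
position [ 0.524 -0.103  0.128]
ee_rot [0.408 0.913 0.    0.001]
ft_force [-0.471  1.095  6.084]
torque [0.21  0.22  0.166]
grasp_force 22.254
grip_width 0.655
joint_pos [ 0.852  0.353 -0.868  1.805  0.298  1.118  0.613]
```

jog_arm(
  deltas=[
    {"gripper":0.6,"offset":[0,0,0],"rotation":[0,0,-3]},
    {"gripper":0.6,"offset":[0,0,0],"rotation":[0,0,-3]},
    {"gripper":0.6,"offset":[0,0,0],"rotation":[0,0,-3]},
    {"gripper":0.6,"offset":[0,0,0],"rotation":[0,0,-3]},
    {"gripper":0.6,"offset":[0,0,0],"rotation":[0,0,-3]},
    {"gripper":0.6,"offset":[0,0,0],"rotation":[0,0,0]},
  ],
)

```text
clock: 13.05
position: [0.5244, -0.1026, 0.1276]
ee_rot: [0.285, 0.958, 0.0, 0.001]
ft_force: [-1.9, 1.1, 5.7]
grip_width: 0.654
grasp_force: 22.2
```

```bash
python3 st.py| grep -E "force|torq|ee_rot|posi"
```

```text
position [ 0.524 -0.103  0.128]
ee_rot [0.285 0.958 0.    0.001]
ft_force [-1.904  1.072  5.711]
torque [0.325 0.18  0.144]
grasp_force 22.237
```

jog_arm(
  deltas=[
    {"gripper":0.6,"offset":[0,0,0],"rotation":[0,0,-3]},
    {"gripper":0.6,"offset":[0,0,0],"rotation":[0,0,-3]},
    {"gripper":0.6,"offset":[0,0,0],"rotation":[0,0,-3]},
    {"gripper":0.6,"offset":[0,0,0],"rotation":[0,0,-3]},
    {"gripper":0.6,"offset":[0,0,0],"rotation":[0,0,-3]},
    {"gripper":0.6,"offset":[0,0,0],"rotation":[0,0,0]},
  ],
)

```text
clock: 13.65
position: [0.5244, -0.1025, 0.1276]
ee_rot: [0.158, 0.987, 0.0, 0.001]
ft_force: [-0.0, 1.6, 6.4]
grip_width: 0.652
grasp_force: 22.3
```

```bash
python3 st.py| grep -E "force|torq|ee_rot|pos"
```

```text
position [ 0.524 -0.103  0.128]
ee_rot [0.158 0.987 0.    0.001]
ft_force [-0.038  1.647  6.383]
torque [0.415 0.117 0.122]
grasp_force 22.253
joint_pos [ 0.923  0.386 -0.962  1.802  0.348  1.133  1.099]
```

jog_arm(
  deltas=[
    {"gripper":0.6,"offset":[0,0,-0.001],"rotation":[0,0,0]},
    {"gripper":0.6,"offset":[0,0,-0.001],"rotation":[0,0,0]},
    {"gripper":0.6,"offset":[0,0,-0.001],"rotation":[0,0,0]},
    {"gripper":0.6,"offset":[0,0,0],"rotation":[0,0,0]},
  ],
)

```text
clock: 14.05
position: [0.5234, -0.103, 0.1294]
ee_rot: [0.159, 0.987, -0.0, 0.0]
ft_force: [-0.8, 1.1, -1.0]
grip_width: 0.655
grasp_force: 21.6
```

```bash
python3 st.py| grep -E "force|torq|posi"
```

```text
position [ 0.523 -0.103  0.129]
ft_force [-0.806  1.123 -1.042]
torque [0.013 0.028 0.027]
grasp_force 21.606
```

jog_arm(
  deltas=[
    {"gripper":0.6,"offset":[0,0,-0.001],"rotation":[0,0,0]},
    {"gripper":0.6,"offset":[0,0,-0.001],"rotation":[0,0,0]},
    {"gripper":0.6,"offset":[0,0,0],"rotation":[0,0,0]},
  ],
)

```text
clock: 14.35
position: [0.5235, -0.103, 0.1315]
ee_rot: [0.159, 0.987, -0.0, 0.0]
ft_force: [-0.2, -0.3, -1.4]
grip_width: 0.658
grasp_force: 21.6
```

```bash
python3 st.py| grep -E "force|torq|posi"
```

```text
position [ 0.524 -0.103  0.131]
ft_force [-0.152 -0.34  -1.447]
torque [ 0.006 -0.049  0.046]
grasp_force 21.61
```

Only the cap's weight shows past the 2 mm of play, so it is off the thread. I'll lift straight up.

jog_arm(
  deltas=[
    {"gripper":0.6,"offset":[0,0,-0.002],"rotation":[0,0,0]},
    {"gripper":0.6,"offset":[0,0,-0.003],"rotation":[0,0,0]},
    {"gripper":0.6,"offset":[0,0,0],"rotation":[0,0,0]},
  ],
)

```text
clock: 14.65
position: [0.5237, -0.1029, 0.1368]
ee_rot: [0.159, 0.987, -0.0, 0.0]
ft_force: [0.5, -0.4, -2.0]
grip_width: 0.652
grasp_force: 21.6
```

jog_arm(
  deltas=[
    {"gripper":0.6,"offset":[0,0,-0.005],"rotation":[0,0,0]},
    {"gripper":0.6,"offset":[0,0,-0.005],"rotation":[0,0,0]},
    {"gripper":0.6,"offset":[0,0,-0.01],"rotation":[0,0,0]},
    {"gripper":0.6,"offset":[0,0,-0.01],"rotation":[0,0,0]},
    {"gripper":0.6,"offset":[0,0,-0.01],"rotation":[0,0,0]},
    {"gripper":0.6,"offset":[0,0,-0.01],"rotation":[0,0,0]},
    {"gripper":0.6,"offset":[0,0,-0.01],"rotation":[0,0,0]},
    {"gripper":0.6,"offset":[0,0,-0.01],"rotation":[0,0,0]},
    {"gripper":0.6,"offset":[0,0,-0.01],"rotation":[0,0,0]},
    {"gripper":0.6,"offset":[0,0,-0.01],"rotation":[0,0,0]},
    {"gripper":0.6,"offset":[0,0,-0.005],"rotation":[0,0,0]},
    {"gripper":0.6,"offset":[0,0,0],"rotation":[0,0,0]},
    {"gripper":0.6,"offset":[0,0,0],"rotation":[0,0,0]},
    {"gripper":0.6,"offset":[0,0,0],"rotation":[0,0,0]},
    {"gripper":0.6,"offset":[0,0,0],"rotation":[0,0,0]},
  ],
  newtons=35,
)

```text
clock: 16.15
position: [0.5232, -0.1029, 0.2309]
ee_rot: [0.159, 0.987, 0.0, -0.0]
ft_force: [-0.1, -0.2, -2.1]
grip_width: 0.646
grasp_force: 43.1
```

```bash
python3 st.py; python3 -c "
from h import *
im=imaging.camera('wrist');s=imaging.camera('scene')
C=np.zeros((420,780,3),np.uint8);C[:,:360]=im[:,100:460];C[:,360:]=cv2.resize(s[160:300,160:300],(420,420),interpolation=cv2.INTER_CUBIC);cv2.imwrite('pics/w5.png',C)"
```

```text
clock 16.15
position [ 0.523 -0.103  0.231]
ee_rot [ 0.159  0.987  0.    -0.   ]
ft_force [-0.124 -0.246 -2.09 ]
torque [-0.001  0.006 -0.   ]
grasp_force 43.102
grip_width 0.646
joint_pos [ 0.983  0.276 -1.012  1.679  0.24   1.321  1.179]
```

View pics/w5.png

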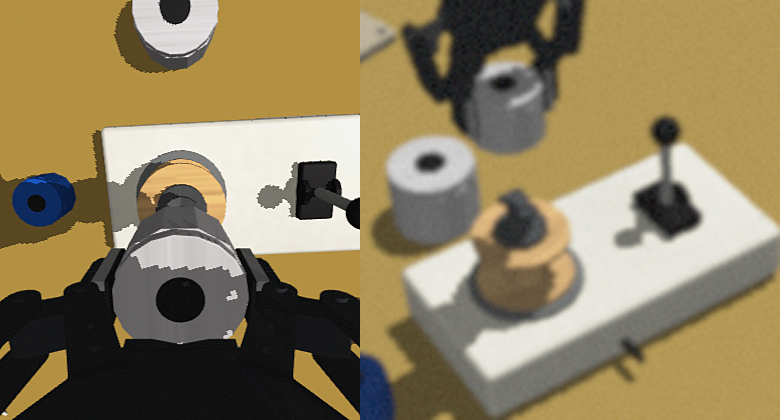

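The cap hangs level in the jaws at (180,300) in the left half, about 10 cm above the bare spindle. The lever is still upright at (665,130–190), and nothing else has moved.

```bash
python3 -c "
from workcell import workorder
print(workorder.hand_in())"
```

```text
the job is handed in; nothing more can be done
None
```

The job is handed in: the lever is straight up to within about 0.02 rad, and the cap is unscrewed and held level about 10 cm above the bobbin, with no other object touched and about 16 s used; the one test turn the wrong way was stopped at 0.48 N·m, just over the 0.4 guide.

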